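# Fit the violet filter and hold the lamp dial at its spring-return position

### The job

Set up the light source to look at the bowl under violet light: take the violet filter out of the wooden rack and slide it gently down into the slot on top of the light source until it is fully home, keeping the lamp off until then. Then let go of the filter, grip the selector dial and turn it clockwise past its two clicks to the third, spring-return position (the violet dot), and finish while still holding it there with the fingers. Leave the other two filters in the rack and do not disturb the bowl or the brush pot.

Things in the scene. Friction and masses are not known exactly. Their poses are not given: they have to be found in the camera images.
- light_unit: Examination light source, fixed: white box 190 (own x) x 250 (y) x 115 mm high; origin under its centre, z up; front panel faces own -x. Filter slot in the left (+y) half of the top, dial in the right (-y) half. A gooseneck light guide, up to 130 mm high, runs from the front at own y = +60 mm out to own x = -215 mm, over the bowl.
- slot_mouth (a point): Centre of the filter slot's mouth, level with the top of its black collar, 119 mm above the bench (4 mm above the box). Axes as the light source's: slot 10 mm (x) by 67 mm (y), straight down 72 mm to a solid floor; rim bevelled about 3 mm all round. A filter fully home has its underside 72 mm below this point: its shoulders are level with the collar and only the tab stands out.
- filter_violet: Filter to fit: aluminium frame, dark violet glass, upright in the rack. Frame 8 mm thick (own x), 64 mm wide (y), 72 mm tall; violet grip tab on top 10 mm thick (x), 30 mm wide (y), from 72 to 102 mm above the origin. Origin: centre of the underside, z up. About 90 g. Same either way round. Grip the tab from above across its 10 mm thickness.
- filter_amber: Amber filter with orange tab, same size; stays in the rack.
- filter_green: Green filter with green tab, same size; stays in the rack.
- filter_rack: Wooden filter rack, fixed, 210 (x) x 100 (y) x 44 mm high, origin under its centre. Three pockets 72 mm apart along its x; filters stand upright in them across the rack, their undersides 10 mm above the bench, 34 mm deep in the pocket, with about 1 mm play. Which filter stands in which pocket varies.
- dial (a joint): Dial angle (rad), grows as it is turned clockwise seen from above. 0 = off; detents (clicks) hold it near 0.4 and near 0.75; 1.2 = third position, at the end stop, by the violet dot: no detent there, a spring turns it back to the second click when let go. About 0.2 N m to pass the clicks and to hold the third position.
- dial_grip (a point): On the dial's vertical axis, 145 mm above the bench. Turns with the dial: x runs along the bar grip to the white pointer, z up; when off, x points 0.6 rad counter-clockwise of the light source's x. Black dial: round skirt 52 mm wide, its top 125 mm above the bench; on it a bar grip 46 mm long (x), 14 mm wide (y), top 153 mm above the bench. Grip the bar from above across its width.
- bowl: Terracotta bowl under study, loose, 92 mm wide, 50 mm high, under the end of the light guide. Leave alone. Origin under its centre.
- brush_pot: White pot of brushes, loose, 76 mm wide, pot 90 mm high, brushes to about 190 mm. Leave alone. Origin under its centre.

How it is judged (in metres and radians):
On the way, in this order (a step that is already met when the one before it is completed fails the run):
1. the violet filter is fully home in the slot, with the lamp still off (z of filter_violet in the frame of slot_mouth below -0.0685 m and x of filter_violet in the frame of slot_mouth between -0.004 and 0.004 m and y of filter_violet in the frame of slot_mouth between -0.005 and 0.005 m and angle between filter_violet's own z axis and vertical below 0.08 rad and value of joint dial below 0.2 rad), for 0.2 s.
2. the dial is in its third position, gripped by the fingers, with the filter let go (z of filter_violet in the frame of slot_mouth below -0.0685 m and x of filter_violet in the frame of slot_mouth between -0.004 and 0.004 m and y of filter_violet in the frame of slot_mouth between -0.005 and 0.005 m and angle between filter_violet's own z axis and vertical below 0.08 rad and value of joint dial above 1.08 rad and contact force between the fingers and dial above 1 N and contact force between the fingers and filter_violet below 0.3 N), for 0.2 s.
At the end, for the whole second after the job is handed in: Violet filter fully home in the slot (bottom within 3.5 mm of full depth, upright) and let go; dial held still by the fingers at the third position (above 1.08 of 1.2 rad); other filters still in the rack (within 15 mm); bowl and brush pot not moved more than 20 mm (z of filter_violet in the frame of slot_mouth below -0.0685 m and x of filter_violet in the frame of slot_mouth between -0.004 and 0.004 m and y of filter_violet in the frame of slot_mouth between -0.005 and 0.005 m and angle between filter_violet's own z axis and vertical below 0.08 rad and value of joint dial above 1.08 rad and velocity of joint dial between -0.1 and 0.1 rad/s and contact force between the fingers and dial above 1 N and contact force between the arm and filter_violet below 0.3 N and linear speed of filter_violet below 0.03 m/s and distance of each of filter_amber, filter_green from where it was at the start of the episode below 0.015 m and distance of each of bowl, brush_pot from where it was at the start of the episode below 0.02 m); the arm keeps its last pose, push and grip.
It fails at once if the lamp is switched on (dial above 0.25 rad) while the violet filter is not home (value of joint dial above 0.25 rad and not (z of filter_violet in the frame of slot_mouth below -0.0685 m and x of filter_violet in the frame of slot_mouth between -0.004 and 0.004 m and y of filter_violet in the frame of slot_mouth between -0.005 and 0.005 m and angle between filter_violet's own z axis and vertical below 0.08 rad)).
It fails at once if the violet filter is dropped into the slot (faster than 0.4 m/s in the slot) (horizontal distance between filter_violet and slot_mouth below 0.02 m and z of filter_violet in the frame of slot_mouth below -0.005 m and linear speed of filter_violet above 0.4 m/s).
It fails at once if another filter is taken out of the rack or knocked (moved more than 25 mm) (distance of any of filter_amber, filter_green from where it was at the start of the episode above 0.025 m).
It fails at once if the bowl or the brush pot is pushed more than 30 mm or tipped (distance of any of bowl, brush_pot from where it was at the start of the episode above 0.03 m or angle between any of bowl, brush_pot's own z axis and vertical above 0.4 rad).
It also fails if it takes over 59 s, if anything falls off the work surface, if the arm or the gripper's body presses on something with over 40 N, if the wrist force passes 120 N, or if a joint passes its speed limit or range.

### The arm

A 6-joint arm with a two-finger parallel gripper is mounted at the origin on the work surface. World frame = base frame: x ahead of the robot, y to its left, z up, the work surface at z = 0. Lengths are in mm, angles in degrees, forces in N, time in s.
With the tool pointing down it reaches from about 350 to 850 mm from the base axis. Payload 8.1 kg.
Tool frame: the origin (TCP) lies midway between the tips of the shut fingers; the grasp point (between the pads) lies 19 mm behind it; z points along the fingers, y is the line along which they close (so a half turn about z gives the same grasp; the last joint's range is limited). The gripper opens to 85 mm and grips with 20 to 120 N. Pads are 22 mm wide; open, the fingers measure 114 mm over their backs; the gripper's body (76 mm by 85 mm) begins 54 mm behind the grasp point. The pads swing forward as they close: fully open they stand 13 mm farther back than shut.
Start: joints at [-68.721, 7.471, 85.268, -0, 87.261, -4.893], TCP at [264.667, -538.476, 231.292] pointing down, gripper open.
Joint ranges: [-169.43, 169.43], [-51.17, 129.36], [1.28, 143.12], [-76.62, 256.62], [0, 156.53], [-152.29, 152.29]. Speed limits (degrees/s): [136.94, 136.94, 159.86, 180, 180, 180].

### API

Orientations are given as [roll, pitch, yaw] about the fixed x, y, z axes, in that order (R = Rz(yaw) Ry(pitch) Rx(roll)).
In Python, from bench import r gives the robot as it stands.
- The arm moves only by the tool apply_moves, never from a script. Its argument "steps" is a list of rows, each a list of 7 numbers: the opening, from -1 (shut) to 1 (fully open), then the shift along the tool's x, y, z in mm, then the turn, a rotation vector about the tool's x, y, z in units of 5 degrees (1.0 is 5 degrees). A call has exactly 8 rows; each row shifts and turns the commanded pose from where the row before left it, along the tool's axes as they then stand; what a row does not reach is not made up. A row lasts 1/10 s, in which the tool goes at most 50 mm and 8.59 degrees, less where a joint would pass 70% of its speed; a pose out of reach is approached as far as the arm can. A call is refused whole if a number of a shift passes 50 or a number of a turn 1, either way. A call with a gripper value outside its range is refused whole. The fingers move at their own pace and stop on an object; "squeeze" is the grip in N (left out, the last holds). Time passes only in rows, so rows that do not move let the fingers close, or fill a call up. It gives the time, the measured TCP pose, the force, the opening and the grip force at its end, in the units of the state.
- r.sense(): the state, without advancing time (a new reading comes with each control period).
- r.snapshot(name): name is "scene" or "top"; returns a dict with "color" (480x640x3 uint8, blue, green, red), "depth" (480x640 float32, mm along the optical axis (not along the pixel's ray), 0 where there is no reading), "mtx" (3x3 intrinsics, pixels), "dist" ([k1, k2, p1, p2, k3] as OpenCV has them; the pictures are not rectified), "T" (4x4, takes a point from camera to world coordinates). Camera axes: x right, y down, z forward; pixel columns grow to the right and rows downward; lengths in mm; the calibration is good to about 2 mm. A picture is of the moment at which its call begins.
- r.hand_in(): hands the job in; it is judged then, once.
The state is a dict: "time": time; "joint_pos": joint angles; "qd": joint speeds; "joint_efforts": joint torques, N m; "tool_pos": TCP position; "tcp_rot": TCP orientation; "ft_force": force on the tool from outside, world axes, zero at the start; "wrist_torque": the same for the moment, N m; "finger_gap": finger opening in mm; "grip_force": force on a finger pad.
Only numpy, scipy, OpenCV 4.12 (cv2) and the standard library are available. Lean on these libraries where they do the work, as an engineer would, in place of code of your own. Each camera call takes 0.05 s, during which the arm holds its last target. There are 200 camera calls.

## Working session

There is one attempt and no reset: what is moved stays moved. The work goes in short steps, Python scripts to look and compute and a tool call to move; the robot and the scene stay as the last step left them, time stands still between calls to the robot, and variables do not carry over. Pictures are saved under pics/ and viewed, at most 10 in all, crops included, and the job is handed in when it is done.

Besides the shell and the picture viewer there is one more tool, called as name(argument=value, ...), one argument or row to a line, values as JSON. apply_moves: Moves the arm, as the interface text tells. Its arguments: {"type":"object","properties":{"steps":{"type":"array"},"squeeze":{"type":"number"}},"required":["steps"]}

```bash
mkdir -p pics; ls
python3 - <<'E'
from bench import r
import cv2,numpy as np,pickle
S={n:r.snapshot(n) for n in("scene","top")}
pickle.dump(S,open("s0.pkl","wb"))
for n in S:
    cv2.imwrite(f"pics/{n}0.png",S[n]["color"]); print(n,S[n]["mtx"],S[n]["dist"],S[n]["T"].round(3))
print(r.sense())
E
```

```text
pics
scene [[461.9294859    0.         326.43108208]
 [  0.         461.9294859  233.62299589]
 [  0.           0.           1.        ]] [0.02763126 0.         0.         0.         0.        ] [[-4.370000e-01  5.080000e-01 -7.420000e-01  1.259096e+03]
 [ 8.990000e-01  2.280000e-01 -3.740000e-01  2.818380e+02]
 [-2.100000e-02 -8.310000e-01 -5.560000e-01  6.882820e+02]
 [ 0.000000e+00  0.000000e+00  0.000000e+00  1.000000e+00]]
top [[605.9960547    0.         324.9951998 ]
 [  0.         605.9960547  232.31283961]
 [  0.           0.           1.        ]] [0.01316223 0.         0.         0.         0.        ] [[ 7.900000e-02 -9.720000e-01  2.220000e-01  1.607050e+02]
 [-9.970000e-01 -7.800000e-02  1.300000e-02 -1.359180e+02]
 [ 5.000000e-03 -2.230000e-01 -9.750000e-01  1.507168e+03]
 [ 0.000000e+00  0.000000e+00  0.000000e+00  1.000000e+00]]
{'time': 0.1, 'joint_pos': array([-6.87204375e+01,  7.50865217e+00,  8.53229021e+01, -1.37331570e-03,
        8.72605687e+01, -4.89298477e+00]), 'qd': array([-0.01453065, -0.08873014, -0.15262269, -0.0109226 , -0.03722537,
        0.06250203]), 'joint_efforts': array([ 8.39446566e-04, -5.70953500e+01, -5.01941049e+01, -1.08840902e-04,
        8.11701408e-03, -1.77151435e-05]), 'tool_pos': array([ 264.48241507, -538.02364265,  230.37283243]), 'tcp_rot': array([-1.79908096e+02, -6.49098536e-03,  2.61726088e+01]), 'ft_force': array([ 0.12571215, -0.30248585, -0.01536053]), 'wrist_torque': array([-0.04168275, -0.01710722, -0.00403347]), 'grip_force': 0.0, 'finger_gap': 85.38011298390093}
```

View pics/scene0.png

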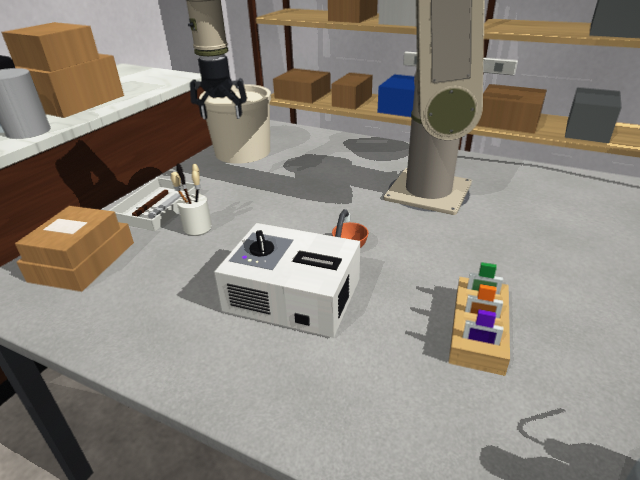

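View pics/top0.png

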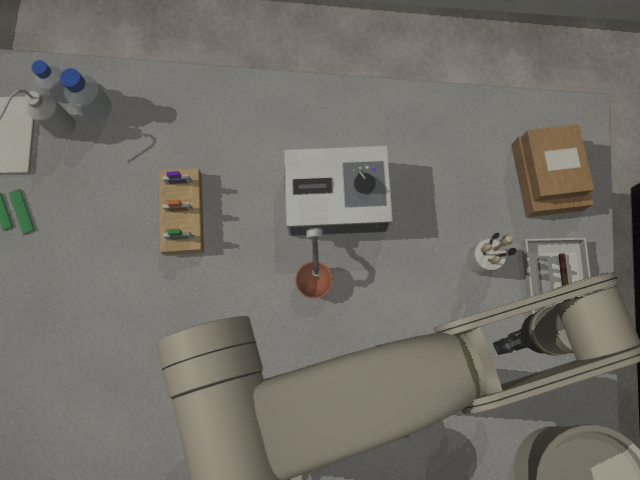

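The scene view shows the light unit near (290,275), the rack near (483,325) with the violet tab nearest the camera at (485,319), and the pot at (195,213). In the top view the violet tab is at (175,175), the slot at (312,186), the dial at (364,183), the bowl at (314,280) and the pot at (490,254).

Run:
```python
import cv2,numpy as np,pickle
S=pickle.load(open("s0.pkl","rb"))
def crop(n,x,y,w,h,k):
    c=cv2.resize(S[n]["color"][y:y+h,x:x+w],None,fx=k,fy=k,interpolation=cv2.INTER_CUBIC)
    for i in range(0,w,10): cv2.putText(c,str(x+i),(i*k,8),0,.3,(0,0,255),1);cv2.line(c,(i*k,9),(i*k,14),(0,0,255))
    for i in range(0,h,10): cv2.putText(c,str(y+i),(0,i*k+3),0,.3,(255,0,0),1);cv2.line(c,(20,i*k),(26,i*k),(255,0,0))
    return c
def comp(a,b):
    H=max(a.shape[0],b.shape[0]);f=lambda c:cv2.copyMakeBorder(c,0,H-c.shape[0],0,0,0)
    return np.hstack([f(a),f(b)])
A=comp(crop("top",155,162,50,95,6),crop("top",282,142,116,96,4))
B=comp(crop("scene",445,255,70,120,4),crop("scene",215,220,150,115,3))
C=np.vstack([crop("top",282,142,114,94,7)])
print(A.shape,B.shape,C.shape)
cv2.imwrite("pics/A.png",A);cv2.imwrite("pics/B.png",B);cv2.imwrite("pics/C.png",C)
```

```text
(570, 764, 3) (480, 730, 3) (658, 798, 3)
```

View pics/A.png

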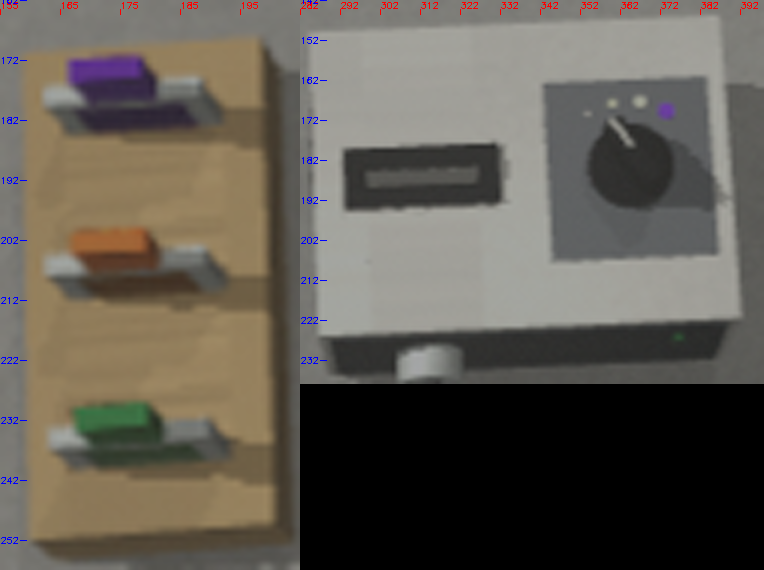

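View pics/B.png

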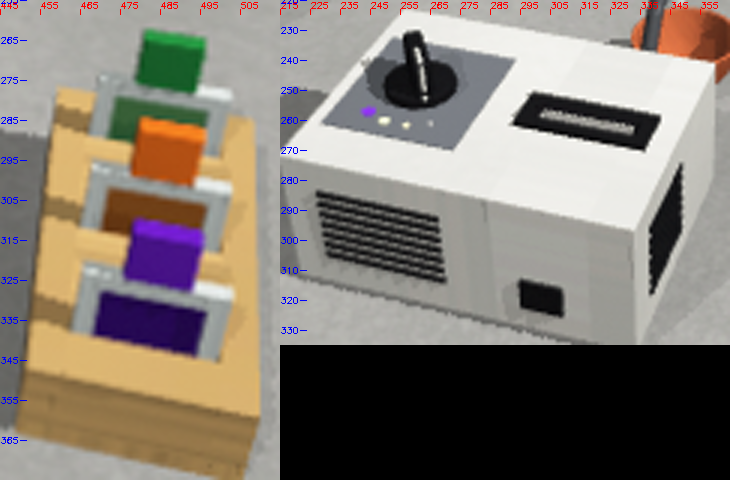

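View pics/C.png

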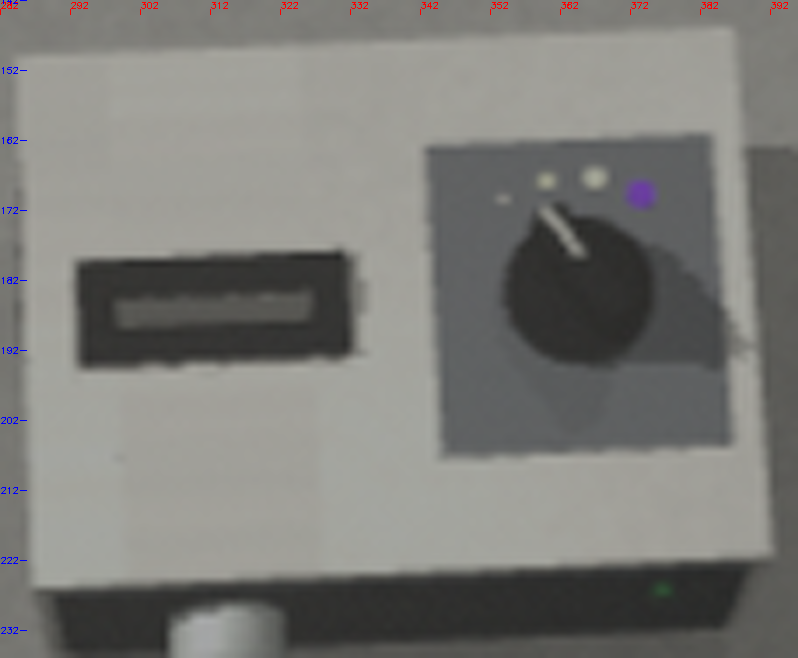

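Picture A shows the three tabs in the top view, violet at about (172,174). B shows the same in the scene view, with violet at about (486,319), the collar near (317,260) and the dial at about (261,248). C shows the collar corners, the slot centre at about (312,186) and the dial at about (364,183). I'll measure the violet tab from a closer crop.

```bash
cat > h.py <<'E'
import cv2,numpy as np
def crop(img,x,y,w,h,k):
    c=cv2.resize(img[y:y+h,x:x+w],None,fx=k,fy=k,interpolation=cv2.INTER_CUBIC)
    for i in range(0,w,5): cv2.putText(c,str(x+i),(i*k,8),0,.3,(0,0,255),1);cv2.line(c,(i*k,9),(i*k,14),(0,0,255))
    for i in range(0,h,5): cv2.putText(c,str(y+i),(0,i*k+3),0,.3,(255,0,0),1);cv2.line(c,(20,i*k),(26,i*k),(255,0,0))
    return c
def comp(a,b):
    H=max(a.shape[0],b.shape[0]);f=lambda c:cv2.copyMakeBorder(c,0,H-c.shape[0],0,0,0)
    return np.hstack([f(a),f(b)])
def unc(d,x0,k): return x0+(d+.5)/k-.5      # crop display px -> image px
def proj(S,P):
    Ti=np.linalg.inv(S["T"]);return cv2.projectPoints(np.asarray(P,float).reshape(-1,3),cv2.Rodrigues(Ti[:3,:3])[0],Ti[:3,3],S["mtx"],np.asarray(S["dist"],float))[0][:,0]
def ray(S,uv):
    n=cv2.undistortPoints(np.array([[uv]],float),S["mtx"],np.asarray(S["dist"],float))[0,0]
    d=S["T"][:3,:3]@np.r_[n,1];return S["T"][:3,3],d/np.linalg.norm(d)
def atz(S,uv,z):
    o,d=ray(S,uv);return o+d*(z-o[2])/d[2]
def tri(obs): # [(S,uv)..] least squares point
    A=0;b=0
    for S,uv in obs:
        o,d=ray(S,uv);M=np.eye(3)-np.outer(d,d);A=A+M;b=b+M@o
    return np.linalg.solve(A,b)
E
python3 - <<'E'
import pickle,cv2
from h import *
S=pickle.load(open("s0.pkl","rb"))
a=crop(S["top"]["color"],160,167,34,22,12);b=crop(S["scene"]["color"],461,304,46,44,8)
cv2.imwrite("pics/D.png",comp(a,b));print(a.shape,b.shape)
E
```

```text
(264, 408, 3) (352, 368, 3)
```

View pics/D.png

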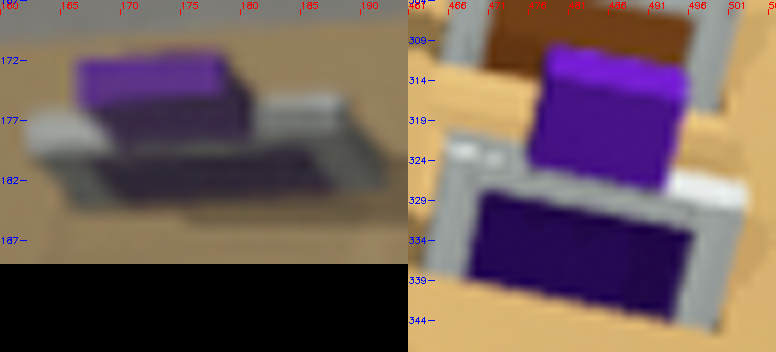

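Run:
```python
import pickle
from h import *
from scipy.optimize import least_squares
S=pickle.load(open("s0.pkl","rb"));t,s=S["top"],S["scene"]
T=lambda d,x0,y0,k:[[unc(a,x0,k),unc(b,y0,k)] for a,b in d]
tt=T([(76,60),(222,52),(229,94),(82,107)],160,167,12)
ss=T([(145,46),(280,67),(277,95),(137,72)],461,304,8); sb=T([(122,166),(255,190)],461,304,8)
# local (x,y,z): far/+x ... top view order: +x+y,+x-y,-x-y,-x+y ; scene order: back=-x: (-x,-y),(-x,+y),(+x,+y),(+x,-y)
mt=np.array([(5,15,102),(5,-15,102),(-5,-15,102),(-5,15,102)]);ms=np.array([(-5,-15,102),(-5,15,102),(5,15,102),(5,-15,102)]);mb=np.array([(5,-15,72),(5,15,72)])
def W(p,m):
    c,n=np.cos(p[3]),np.sin(p[3]);return m@np.array([[c,-n,0],[n,c,0],[0,0,1]]).T+p[:3]
def f(p,ut=1,us=1): return np.r_[ut*(proj(t,W(p,mt))-tt).ravel(),us*(proj(s,W(p,np.vstack([ms,mb])))-np.array(ss+sb)).ravel()]
p0=[*atz(t,np.mean(tt,0),112)[:2],10,0]
for w in((1,1),(1,.05)):
    q=least_squares(f,p0,args=w);print("violet",q.x.round(2),np.degrees(q.x[3]).round(2),f(q.x).round(1))
# unit
u=T([(15,55),(732,28),(770,555),(37,588)],282,142,7);m=np.array([(95,125),(95,-125),(-95,-125),(-95,125)])
P=np.array([atz(t,a,115) for a in u]);print("box",P.round(1).tolist(),P.mean(0).round(1))
g=lambda p:(W(np.r_[p[:2],0,p[2]],np.c_[m,0*m[:,:1]])-P)[:,:2].ravel()
q=least_squares(g,[*P.mean(0)[:2],0]).x;print("unit",q.round(3),np.degrees(q[2]),g(q).round(1))
ct=T([(214,308.7)],282,142,7)[0];cs=T([(307.5,120.5)],215,220,3)[0]
print("slot top@119",atz(t,ct,119).round(1),"scene",atz(s,cs,119).round(1),"tri",tri([(t,ct),(s,cs)]).round(1))
c=T([(77,262),(346,250),(353,355),(80,368)],282,142,7);C=np.array([atz(t,a,119) for a in c]);print("collar",C.round(1).tolist())
dt=T([(578,290)],282,142,7)[0];dc=T([(140,83)],215,220,3)[0]
print("dial top@125",atz(t,dt,125).round(1),"scene",atz(s,dc,125).round(1),tri([(t,dt),(s,dc)]).round(1))
pt=T([(541,209),(582,254)],282,142,7);print("pointer",[atz(t,a,153).round(1).tolist() for a in pt])
# depth checks
def dep(S,u,v):
    z=float(np.median(S["depth"][v-1:v+2,u-1:u+2]));n=cv2.undistortPoints(np.array([[[u,v]]],float),S["mtx"],np.array(S["dist"],float))[0,0]
    return (S["T"]@np.r_[n*z,z,1])[:3].round(1)
for n,a in dict(tab=(172,174),box=(330,165),collar=(300,181),dial=(364,185),bowl=(314,270),pot=(485,250)).items():print(n,dep(t,*a))
for n,sl in dict(rack=[(163,171),(197,169),(201,251),(162,253)]).items():print(n,[atz(t,a,44).round(1).tolist() for a in sl])
print("bowl/pot",atz(t,(314,278),50).round(),atz(t,(490,252),90).round())
```

```text
violet [5.9589e+02 2.6176e+02 7.8800e+00 1.7000e-01] 9.86 [ 0.   0.1  0.3 -0.3 -0.1  0.1 -0.3  0.1 -0.7 -0.6  0.1 -0.2  0.6  0.1
  0.2 -0.1 -0.6  0.4  0.3  0.5]
violet [5.9614e+02 2.6193e+02 7.3000e+00 1.7000e-01] 9.67 [ 0.1  0.1  0.3 -0.3 -0.1  0.1 -0.3  0.1 -0.7 -0.3  0.2  0.2  0.6  0.5
  0.2  0.2 -0.6  0.7  0.3  0.9]
box [[676.1, -1.1, 115.0], [706.2, -248.8, 115.0], [518.5, -272.4, 115.0], [487.2, -26.4, 115.0]] [ 597.  -137.2  115. ]
unit [ 5.96974e+02 -1.37154e+02  1.26000e-01] 7.199011105174389 [-0.5 -0.2  0.7 -0.5 -0.1 -0.7 -0.1  1.3]
slot top@119 [588.8 -77.8 119. ] scene [594.2 -75.8 119. ] tri [590.  -77.8 115.5]
collar [[601.6, -29.7, 119.0], [613.4, -121.1, 119.0], [576.2, -126.4, 119.0], [564.1, -34.1, 119.0]]
dial top@125 [ 603.5 -201.1  125. ] scene [ 610.8 -199.2  125. ] [ 605.4 -202.1  120.6]
pointer [[621.9, -185.6, 153.0], [607.2, -200.3, 153.0]]
tab [592.7 261.2 112.6]
box [ 645.4 -116.3  115.2]
collar [598.  -47.9 119.3]
dial [ 596.4 -200.7  131.9]
bowl [386.1 -99.2 117.9]
pot [ 454.4 -480.9  166.9]
rack [[620.0, 304.5, 44.0], [632.3, 219.6, 44.0], [423.0, 183.3, 44.0], [410.4, 277.8, 44.0]]
bowl/pot [378. -99.  50.] [ 467. -513.   90.]
```

The unit is at (597,-137) with yaw 7.2°, the slot at (589,-78), the dial at (604,-201), and violet at (595.5,262) with yaw 9.8°. I'll plan the approach over the violet tab (tool yaw 99.8°).

```bash
cat > plan.py <<'E'
import sys,numpy as np
from bench import r
from scipy.spatial.transform import Rotation as R
# usage: plan.py x y z yaw nrows  (tool down); prints rows in tool axes
x,y,z,yaw,n=map(float,sys.argv[1:6]);n=int(n)
s=r.sense();p=np.array(s["tool_pos"]);q=R.from_euler("xyz",s["tcp_rot"],degrees=True)
g=np.array([x,y,z]);Q=R.from_euler("xyz",[180,0,yaw],degrees=True)
print("now",p.round(1),s["tcp_rot"].round(2),"t",s["time"],"gap",round(s["finger_gap"],1),"F",s["ft_force"].round(1))
for i in range(n):
    k=n-i;d=(q.inv().apply((g-p)/k));d=d.round(0 if k>2 else 1)
    w=((q.inv()*Q).as_rotvec(degrees=True)/k/5).round(2)
    print((d+0).tolist(),(w+0).tolist())
    p=p+q.apply(d);q=q*R.from_rotvec(w*5,degrees=True)
E
python3 plan.py 595.5 262 170 99.8 24
```

```text
now [ 264.5 -538.   230.4] [-1.7991e+02 -1.0000e-02  2.6170e+01] t 0.1 gap 85.4 F [ 0.1 -0.3 -0. ]
[27.0, -24.0, 3.0] [0.0, 0.0, -0.61]
[28.0, -22.0, 3.0] [0.0, 0.0, -0.61]
[29.0, -21.0, 3.0] [0.0, 0.0, -0.61]
[31.0, -19.0, 2.0] [0.0, 0.0, -0.61]
[32.0, -18.0, 3.0] [0.0, 0.0, -0.61]
[32.0, -16.0, 2.0] [0.0, 0.0, -0.61]
[33.0, -14.0, 3.0] [0.0, 0.0, -0.61]
[34.0, -12.0, 2.0] [0.0, 0.0, -0.62]
[35.0, -10.0, 3.0] [0.0, 0.0, -0.61]
[35.0, -9.0, 2.0] [0.0, 0.0, -0.62]
[35.0, -7.0, 3.0] [0.0, 0.0, -0.61]
[36.0, -5.0, 2.0] [0.0, 0.0, -0.62]
[36.0, -3.0, 3.0] [0.0, 0.0, -0.61]
[36.0, -1.0, 2.0] [0.0, 0.0, -0.62]
[36.0, 1.0, 3.0] [0.0, 0.0, -0.61]
[36.0, 3.0, 2.0] [0.0, 0.0, -0.62]
[36.0, 5.0, 3.0] [0.0, 0.0, -0.61]
[35.0, 7.0, 2.0] [0.0, 0.0, -0.62]
[35.0, 9.0, 3.0] [0.0, 0.0, -0.61]
[35.0, 10.0, 2.0] [0.0, 0.0, -0.62]
[34.0, 12.0, 3.0] [0.0, 0.0, -0.61]
[33.0, 14.0, 2.0] [0.0, -0.01, -0.62]
[32.3, 16.1, 2.7] [0.0, 0.0, -0.61]
[31.3, 17.9, 2.6] [-0.01, -0.01, -0.62]
```

apply_moves(
  steps=[
    [0.1,27,-24,2,0,0,-0.61],
    [0.1,28,-22,2,0,0,-0.61],
    [0.1,29,-21,2,0,0,-0.61],
    [0.1,31,-19,2,0,0,-0.61],
    [0.1,32,-18,2,0,0,-0.61],
    [0.1,32,-16,2,0,0,-0.61],
    [0.1,33,-14,2,0,0,-0.61],
    [0.1,34,-12,2,0,0,-0.61],
  ],
  squeeze=30,
)

```text
time: 0.9
tool_pos: [374.9, -270.5, 214.8]
tcp_rot: [-180.0, -0.0, 50.7]
ft_force: [0.4, 0.1, 0.3]
finger_gap: 47.0
grip_force: 0.0
```

apply_moves(
  steps=[
    [0.1,35,-10,2,0,0,-0.61],
    [0.1,35,-9,2,0,0,-0.61],
    [0.1,35,-7,2,0,0,-0.61],
    [0.1,36,-5,2,0,0,-0.61],
    [0.1,36,-3,2,0,0,-0.61],
    [0.1,36,-1,2,0,0,-0.61],
    [0.1,36,1,2,0,0,-0.61],
    [0.1,36,3,2,0,0,-0.61],
  ],
)

```text
time: 1.7
tool_pos: [485.7, -3.8, 198.9]
tcp_rot: [-180.0, 0.0, 75.1]
ft_force: [1.1, 0.1, 0.3]
finger_gap: 46.8
grip_force: 0.0
```

apply_moves(
  steps=[
    [0.1,36,5,2,0,0,-0.61],
    [0.1,35,7,2,0,0,-0.61],
    [0.1,35,9,2,0,0,-0.61],
    [0.1,35,10,2,0,0,-0.61],
    [0.1,34,12,2,0,0,-0.61],
    [0.1,33,14,2,0,0,-0.61],
    [0.1,32,16,2,0,0,-0.61],
    [0.1,31,18,2,0,0,-0.61],
  ],
)

```text
time: 2.5
tool_pos: [597.9, 261.4, 182.5]
tcp_rot: [-179.9, 0.0, 99.5]
ft_force: [0.0, -0.2, 1.0]
finger_gap: 46.7
grip_force: 0.0
```

```bash
python3 plan.py 595.5 262 150 99.8 6
python3 - <<'E'
from bench import r
from h import *
import pickle
S={n:r.snapshot(n) for n in("top","scene")};pickle.dump(S,open("s1.pkl","wb"))
cv2.imwrite("pics/E.png",comp(crop(S["top"]["color"],140,130,80,100,5),crop(S["scene"]["color"],430,220,100,140,4)))
E
```

```text
now [597.9 261.4 182.5] [-1.7994e+02  1.0000e-02  9.9510e+01] t 2.5 gap 46.7 F [ 0.  -0.2  1. ]
[0.0, 0.0, 5.0] [0.0, 0.0, -0.01]
[0.0, 0.0, 5.0] [0.0, 0.0, -0.01]
[0.0, -1.0, 6.0] [0.0, 0.0, -0.01]
[0.0, 0.0, 5.0] [0.0, 0.0, -0.01]
[0.5, -0.6, 5.7] [-0.01, 0.0, -0.01]
[0.5, -0.6, 5.8] [0.0, 0.0, -0.01]
```

View pics/E.png

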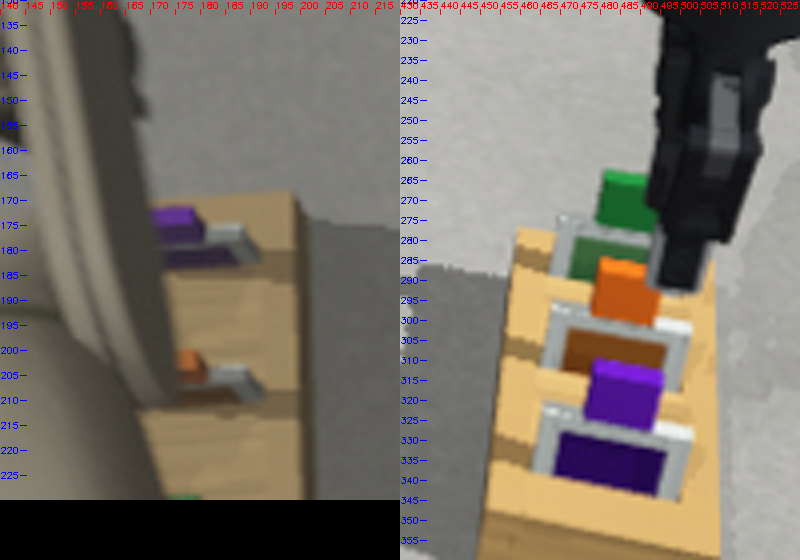

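The fingers show in the scene view with the near fingertip at about (499,291), and the tabs are unmoved. I'll compare that with the projected TCP.

Run:
```python
import pickle
from h import *
S=pickle.load(open("s1.pkl","rb"));s=S["scene"]
p=np.array([597.9,261.4,182.5]);a=np.radians(9.5);d=np.array([np.cos(a),np.sin(a),0]);w=np.array([-d[1],d[0],0])
for g in(24,36):
  for k in(-11,0,11):
    for dz in(0,6): print(g,k,dz,proj(s,p+g*d+k*w+[0,0,dz])[0].round(1))
print("tab",proj(s,[595.5,262,112])[0])
```

```text
24 -11 0 [486.7 288.9]
24 -11 6 [487.4 286.1]
24 0 0 [493.8 290. ]
24 0 6 [494.5 287.2]
24 11 0 [500.9 291.2]
24 11 6 [501.6 288.4]
36 -11 0 [486.7 293.5]
36 -11 6 [487.3 290.7]
36 0 0 [493.8 294.7]
36 0 6 [494.5 291.9]
36 11 0 [501.  295.9]
36 11 6 [501.7 293.1]
tab [487.17088949 311.0928759 ]
```

Run:
```python
from bench import r
from h import *
import pickle
s=r.sense();print(s["time"],s["tool_pos"],s["qd"].round(2),s["tcp_rot"])
S=r.snapshot("scene");s=r.sense();print(s["time"],s["tool_pos"])
pickle.dump(S,open("s2.pkl","wb"))
cv2.imwrite("pics/F.png",crop(S["color"],480,250,40,48,10))
```

```text
2.6 [597.66979501 263.61435649 181.28116475] [-2.67 -2.96  3.31 -1.49  0.79  0.73] [-1.79882943e+02 -5.07325077e-02  9.96536907e+01]
2.65 [597.35651682 261.687696   181.59502272]
```

View pics/F.png

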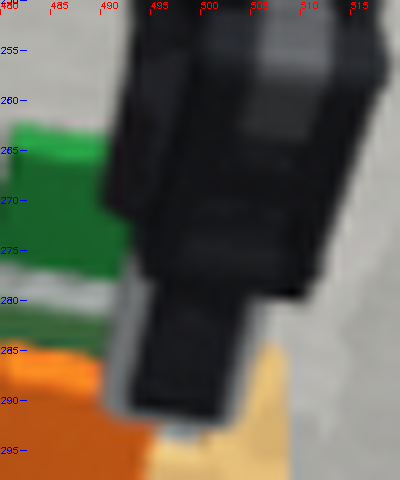

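The near fingertip spans u 490–504, v≈292, about 2 px right of the prediction, so its bias is a few mm and acceptable for the grip. I'll descend, then grip.

apply_moves(
  steps=[
    [0.1,-1,-1,12,0,0,0],
    [0.1,0,-1,12,0,0,0],
    [0.1,0,0,12,0,0,0],
    [0.1,0,0,12,0,0,0],
    [0.1,0,0,12,0,0,0],
    [0.1,0,0,12,0,0,0],
    [0.1,0,0,12,0,0,0],
    [0.1,0,0,11,0,0,0],
  ],
)

```text
time: 3.45
tool_pos: [596.0, 258.6, 87.1]
tcp_rot: [-180.0, 0.0, 99.4]
ft_force: [0.4, 0.0, 0.2]
finger_gap: 46.9
grip_force: 0.0
```

apply_moves(
  steps=[
    [0.1,0,0,0,0,0,0],
    [-0.3,0,0,0,0,0,0],
    [-0.6,0,0,0,0,0,0],
    [-1,0,0,0,0,0,0],
    [-1,0,0,0,0,0,0],
    [-1,0,0,0,0,0,0],
    [-1,0,0,0,0,0,0],
    [-1,0,0,0,0,0,0],
  ],
  squeeze=30,
)

```text
time: 4.25
tool_pos: [597.2, 258.9, 89.4]
tcp_rot: [179.9, -0.0, 99.4]
ft_force: [4.8, 0.5, 3.3]
finger_gap: 9.4
grip_force: 31.1
```

apply_moves(
  steps=[
    [-1,0,0,-4,0,0,0],
    [-1,0,0,-8,0,0,0],
    [-1,0,0,-12,0,0,0],
    [-1,0,0,-20,0,0,0],
    [-1,0,0,-25,0,0,0],
    [-1,0,0,-30,0,0,0],
    [-1,0,0,-30,0,0,0],
    [-1,0,0,-11,0,0,0],
  ],
  squeeze=50,
)

```text
time: 5.05
tool_pos: [596.6, 259.1, 231.6]
tcp_rot: [179.8, -0.0, 99.4]
ft_force: [0.8, 1.5, -0.2]
finger_gap: 8.8
grip_force: 52.7
```

```bash
python3 - <<'E'
from bench import r
import pickle,cv2
r.snapshot("scene");S={n:r.snapshot(n) for n in("scene","top")};pickle.dump(S,open("s3.pkl","wb"))
E
python3 plan.py 590 -77.6 225 97.2 16
```

```text
now [595.8 258.7 227.7] [-179.97    0.     99.38] t 5.2 gap 9.0 F [ 0.  -0.1 -2.1]
[-21.0, -4.0, 0.0] [0.0, 0.0, 0.03]
[-21.0, -4.0, 0.0] [0.0, 0.0, 0.03]
[-21.0, -4.0, 0.0] [0.0, 0.0, 0.03]
[-21.0, -4.0, 0.0] [0.0, 0.0, 0.03]
[-21.0, -3.0, 0.0] [0.0, 0.0, 0.03]
[-21.0, -3.0, 0.0] [0.0, 0.0, 0.03]
[-21.0, -3.0, 0.0] [0.0, 0.0, 0.03]
[-21.0, -3.0, 0.0] [0.0, 0.0, 0.03]
[-20.0, -3.0, 0.0] [0.0, 0.0, 0.02]
[-21.0, -3.0, 0.0] [0.0, 0.0, 0.03]
[-20.0, -3.0, 0.0] [0.0, 0.0, 0.02]
[-21.0, -4.0, 1.0] [0.0, 0.0, 0.03]
[-20.0, -3.0, 0.0] [0.0, 0.0, 0.02]
[-21.0, -3.0, 1.0] [0.0, 0.0, 0.03]
[-20.4, -3.7, 0.4] [0.0, 0.0, 0.02]
[-20.5, -3.7, 0.4] [-0.01, 0.0, 0.03]
```

apply_moves(
  steps=[
    [-1,-10,-2,0,0,0,0.03],
    [-1,-21,-4,0,0,0,0.03],
    [-1,-25,-4,0,0,0,0.03],
    [-1,-25,-4,0,0,0,0.03],
    [-1,-25,-4,0,0,0,0.03],
    [-1,-25,-4,0,0,0,0.03],
    [-1,-25,-4,0,0,0,0.03],
    [-1,-25,-4,0,0,0,0.03],
  ],
)

```text
time: 6.0
tool_pos: [592.6, 73.4, 225.6]
tcp_rot: [-179.8, -0.0, 98.1]
ft_force: [-0.1, -0.2, -0.9]
finger_gap: 8.9
grip_force: 52.5
```

apply_moves(
  steps=[
    [-1,-25,-4,0,0,0,0.03],
    [-1,-25,-4,0,0,0,0.03],
    [-1,-25,-4,0,0,0,0.03],
    [-1,-25,-4,0,0,0,0.03],
    [-1,-25,-4,0,0,0,0.03],
    [-1,-20,-4,0,0,0,0.03],
    [-1,-9,-2,0,0,0,0.03],
    [-1,0,0,0,0,0,0],
  ],
)

```text
time: 6.8
tool_pos: [588.0, -82.0, 226.5]
tcp_rot: [-179.8, -0.0, 97.0]
ft_force: [-0.0, -0.2, -1.3]
finger_gap: 8.9
grip_force: 52.5
```

```bash
python3 plan.py 590 -80.6 210 97.2 4
python3 - <<'E'
from bench import r
import pickle,cv2
from h import *
r.snapshot("scene");r.snapshot("scene");S={n:r.snapshot(n) for n in("scene","top")};pickle.dump(S,open("s4.pkl","wb"));s=r.sense()
print(s["tool_pos"],s["tcp_rot"])
a=crop(S["scene"]["color"],262,150,110,130,6)
b=crop(S["top"]["color"],270,130,80,90,3)
cv2.imwrite("pics/G.png",cv2.resize(a,(520,615))[:600])
cv2.imwrite("pics/Gfull.png",comp(crop(S["scene"]["color"],275,170,80,110,5),crop(S["top"]["color"],285,140,75,75,5)))
E
```

```text
now [588.  -82.  226.5] [-1.7984e+02 -5.0000e-02  9.7000e+01] t 6.8 gap 8.9 F [-0.  -0.2 -1.3]
[0.0, 1.0, 4.0] [-0.01, 0.0, -0.01]
[0.0, 0.0, 4.0] [-0.01, 0.0, -0.01]
[0.6, 0.6, 4.3] [-0.01, 0.0, -0.01]
[0.6, 0.5, 4.2] [0.0, -0.01, -0.01]
[589.05101607 -79.84418238 227.898497  ] [-1.79969215e+02 -3.16708613e-02  9.71805923e+01]
```

View pics/Gfull.png

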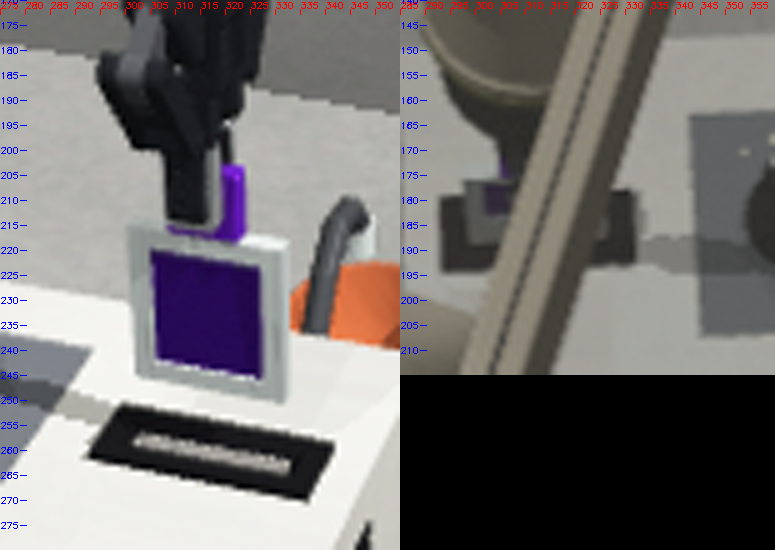

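The scene view shows the filter's front frame corners at about (300,214), (332,218), (332,250) and (302,244), hanging upright above the slot, whose centre is at (317.2,259.9). The top view is mostly hidden by the arm. I'll compare the filter and slot positions in the same camera.

Run:
```python
import pickle
from h import *
from scipy.optimize import least_squares
S=pickle.load(open("s4.pkl","rb"));s,t=S["scene"],S["top"]
d=np.array([(128,224),(288,240),(285,403),(137,374)],float);o=np.c_[unc(d[:,0],275,5),unc(d[:,1],170,5)]
a=np.radians(7.2);Rz=np.array([[np.cos(a),-np.sin(a),0],[np.sin(a),np.cos(a),0],[0,0,1]])
m=np.array([(4,-32,72),(4,32,72),(4,32,0),(4,-32,0)])
f=lambda p:(proj(s,m@Rz.T+np.r_[p,148.5][:3])-o).ravel()
q=least_squares(f,[590,-78]);print(q.x,f(q.x).round(1))
f3=lambda p:(proj(s,m@Rz.T+p)-o).ravel()
q=least_squares(f3,[590,-78,148]);print("free z",q.x,f3(q.x).round(1))
print("slot scene@119",atz(s,(317.2,259.9),119))
m2=np.array([(-4,32,72),(4,32,72)])
print("predict top left shoulder corners",proj(t,m2@Rz.T+[588.7,-76.9,148.5]))
```

```text
[586.11845358 -77.79512305] [ 0.1 -0.5 -0.7  1.4  0.4 -0.6  0.2 -0.2]
free z [596.97766606 -71.98082211 156.69676657] [-0.2 -0.8 -0.4  1.1  0.7 -0.3 -0.1 -0.1]
slot scene@119 [594.32805556 -75.65676706 119.        ]
predict top left shoulder corners [[296.71276554 174.43848976]
 [296.58268769 171.01757177]]
```

```bash
cat > dp.py <<'E'
from h import *
def cloud(S,u0,u1,v0,v1):
    u,v=np.meshgrid(np.arange(u0,u1),np.arange(v0,v1));z=S["depth"][v0:v1,u0:u1].ravel().astype(float)
    n=cv2.undistortPoints(np.c_[u.ravel(),v.ravel()].astype(float)[:,None],S["mtx"],np.array(S["dist"],float))[:,0]
    P=np.c_[n*z[:,None],z]@S["T"][:3,:3].T+S["T"][:3,3];return P[z>0]
def plane(P):
    for _ in range(3):
        c=P.mean(0);n=np.linalg.svd(P-c,full_matrices=False)[2][2];e=(P-c)@n;P=P[abs(e)<=2*e.std()+1e-9]
    if n[0]<0:n=-n
    return c,n,e.std()
U=np.array([597,-137.15]);a=np.radians(7.2);Ru=np.array([[np.cos(a),np.sin(a)],[-np.sin(a),np.cos(a)]])
own=lambda p:np.r_[Ru@(np.asarray(p)[:2]-U),p[2]]
E
python3 - <<'E'
import pickle
from dp import *
S4=pickle.load(open("s4.pkl","rb"));S0=pickle.load(open("s0.pkl","rb"));s=S4["scene"]
def rep(n,P):
    c,m,e=plane(P);c=own(c);m2=np.r_[Ru@m[:2],m[2]];print(n,"own c",c.round(1),"n",m2.round(3),"rms",e.round(2),len(P))
rep("filter glass",cloud(s,308,325,223,242))
rep("filter frame L",cloud(s,302,305,220,243));rep("filter frame R",cloud(s,329,331,222,245))
s0=S0["scene"]
rep("box back",cloud(s0,290,328,293,312));rep("box top",cloud(s0,300,340,277,285))
rep("box top far",cloud(s0,280,305,230,240));rep("collar",cloud(s0,303,306,260,262))
rep("violet rack glass",cloud(s0,472,494,331,337))
rep("top: box top",cloud(S0["top"],300,335,160,172)); rep("top shoulder",cloud(S4["top"],299,303,174,180))
print(S4["top"]["depth"][168:186,294:306].round(0).astype(int))
E
```

```text
filter glass own c [  0.9  59.7 184.7] n [1.    0.006 0.   ] rms 1.05 319
filter frame L own c [  3.   32.8 183. ] n [ 0.916 -0.401  0.014] rms 1.2 69
filter frame R own c [  3.   88.4 189.1] n [ 0.732 -0.681 -0.002] rms 0.8 46
box back own c [97.2 75.  87.1] n [ 1.    -0.005 -0.003] rms 0.92 721
box top own c [ 61.4  86.7 115.5] n [ 0.022  0.006 -1.   ] rms 0.81 320
box top far own c [-70.5 -25.8 115.4] n [ 0.039  0.    -0.999] rms 0.96 249
collar own c [ 15.   36.3 119.1] n [ 0.305 -0.061 -0.95 ] rms 0.54 6
violet rack glass own c [ 54.2 396.7  61.8] n [ 0.993  0.041 -0.111] rms 0.87 131
top: box top own c [ 51.   46.  114.6] n [ 0.003 -0.001  1.   ] rms 2.55 418
top shoulder own c [ -5.7  84.8 207.4] n [0.988 0.153 0.019] rms 0.95 24
[[1463 1466 1469 1466 1468 1468 1463 1463 1459 1459 1207 1203]
 [1459 1465 1463 1463 1461 1470 1463 1463 1461 1466 1256 1262]
 [1466 1462 1462 1463 1463 1466 1463 1457 1460 1461 1267 1265]
 [1463 1464 1460 1464 1463 1459 1460 1467 1462 1459 1271 1272]
 [1460 1461 1453 1465 1463 1466 1348 1351 1351 1354 1326 1323]
 [1458 1464 1464 1351 1353 1355 1348 1353 1353 1351 1331 1332]
 [1456 1460 1462 1348 1350 1351 1349 1347 1347 1350 1339 1333]
 [1461 1457 1454 1349 1351 1352 1350 1351 1349 1354 1352 1345]
 [1459 1459 1465 1348 1354 1352 1353 1356 1357 1359 1356 1356]
 [1459 1459 1453 1364 1354 1366 1361 1369 1364 1360 1366 1363]
 [1458 1464 1454 1365 1364 1365 1375 1381 1374 1371 1372 1376]
 [1455 1450 1452 1374 1377 1375 1378 1384 1381 1383 1383 1387]
 [1452 1451 1456 1384 1378 1382 1383 1400 1395 1389 1386 1393]
 [1450 1449 1451 1390 1390 1394 1388 1399 1400 1401 1396 1400]
 [1456 1444 1447 1447 1398 1395 1397 1397 1403 1407 1402 1401]
 [1448 1452 1447 1448 1404 1397 1402 1405 1411 1414 1408 1406]
 [1448 1449 1450 1451 1406 1411 1415 1407 1414 1413 1418 1415]
 [1455 1452 1450 1445 1419 1420 1461 1450 1457 1457 1460 1457]]
```

The depth data show the filter upright and correctly yawed, but about 3–4 mm short in own x. I'll shift it, lower it to just above the collar, and re-measure there.

apply_moves(
  steps=[
    [-1,0,1,3,0,0,0],
    [-1,-0.5,1,3,0,0,0],
    [-1,0,1,3,0,0,0],
    [-1,-0.5,0,3,0,0,0],
    [-1,0,0,3,0,0,0],
    [-1,0,0,3,0,0,0],
    [-1,0,0,2,0,0,0],
    [-1,0,0,0,0,0,0],
  ],
)

```text
time: 7.8
tool_pos: [592.1, -81.5, 207.8]
tcp_rot: [-180.0, -0.0, 97.1]
ft_force: [-0.1, 0.1, -1.3]
finger_gap: 9.0
grip_force: 52.5
```

Run:
```python
from bench import r
import pickle
from dp import *
r.snapshot("scene")
N=8
D={n:[r.snapshot(n) for _ in range(N)] for n in("scene","top")}
S={}
for n in D:
    S[n]=D[n][-1]; d=np.array([x["depth"] for x in D[n]],float);S[n]["depth"]=np.nanmedian(np.where(d>0,d,np.nan),0)
pickle.dump(S,open("s5.pkl","wb"));q=r.sense();print(q["time"],q["tool_pos"],q["tcp_rot"],q["ft_force"].round(1))
S0=pickle.load(open("s0.pkl","rb"));s=S["scene"];t=S["top"]
def rep(n,P):
    c,m,e=plane(P);c=own(c);m2=np.r_[Ru@m[:2],m[2]];print(n,"own c",c.round(1),"n",m2.round(3),"rms",e.round(2),len(P))
rep("glass",cloud(s,308,325,233,250));rep("back",cloud(s,290,328,293,312));rep("frame bottom?",cloud(s,308,325,254,257))
# x profile of own-x along columns of filter: scene rows
P=lambda S,u,v:own(cloud(S,u,u+1,v,v+1)[0])
for v in(236,244):
    print("scene row",v,[(u,*P(s,u,v).round(0)[:2]) for u in list(range(298,308))+list(range(326,336))])
print("scene col 310",[(v,*P(s,310,v).round(1)) for v in range(246,264)])
print("top col 299",[(v,*P(t,299,v).round(1)) for v in range(172,184)])
print("top row 178",[(u,*P(t,u,178).round(1)) for u in range(293,302)])
cv2.imwrite("pics/H.png",comp(crop(s["color"],292,205,50,70,8),crop(t["color"],288,165,50,35,8)))
```

```text
8.65 [592.28183275 -81.47625203 208.28114512] [-1.79999060e+02 -2.61313763e-04  9.71248298e+01] [-0.1  0.9 -1.3]
glass own c [  4.5  60.2 165.3] n [ 1.    -0.007  0.009] rms 0.42 289
back own c [97.2 74.9 87.1] n [ 1.    -0.002 -0.003] rms 0.37 722
frame bottom? own c [  4.1  58.7 130.2] n [ 0.739  0.082 -0.669] rms 1.19 51
scene row 236 [(298, np.float64(-69.0), np.float64(-11.0)), (299, np.float64(-70.0), np.float64(-8.0)), (300, np.float64(7.0), np.float64(27.0)), (301, np.float64(6.0), np.float64(29.0)), (302, np.float64(6.0), np.float64(31.0)), (303, np.float64(7.0), np.float64(34.0)), (304, np.float64(5.0), np.float64(35.0)), (305, np.float64(5.0), np.float64(37.0)), (306, np.float64(5.0), np.float64(39.0)), (307, np.float64(5.0), np.float64(42.0)), (326, np.float64(7.0), np.float64(82.0)), (327, np.float64(6.0), np.float64(84.0)), (328, np.float64(6.0), np.float64(86.0)), (329, np.float64(6.0), np.float64(88.0)), (330, np.float64(6.0), np.float64(90.0)), (331, np.float64(-0.0), np.float64(90.0)), (332, np.float64(-93.0), np.float64(61.0)), (333, np.float64(-94.0), np.float64(6
[... 2713 characters left out ...]
), (182, np.float64(-3.1), np.float64(89.9), np.float64(159.7)), (183, np.float64(-3.1), np.float64(90.2), np.float64(152.1))]
top row 178 [(293, np.float64(22.1), np.float64(105.1), np.float64(114.3)), (294, np.float64(21.9), np.float64(102.7), np.float64(114.5)), (295, np.float64(21.8), np.float64(100.3), np.float64(114.6)), (296, np.float64(21.5), np.float64(97.9), np.float64(114.9)), (297, np.float64(21.5), np.float64(95.5), np.float64(114.7)), (298, np.float64(-3.1), np.float64(91.1), np.float64(189.9)), (299, np.float64(-4.5), np.float64(88.7), np.float64(193.8)), (300, np.float64(-3.1), np.float64(86.5), np.float64(189.3)), (301, np.float64(-3.5), np.float64(84.3), np.float64(190.1))]
```

View pics/H.png

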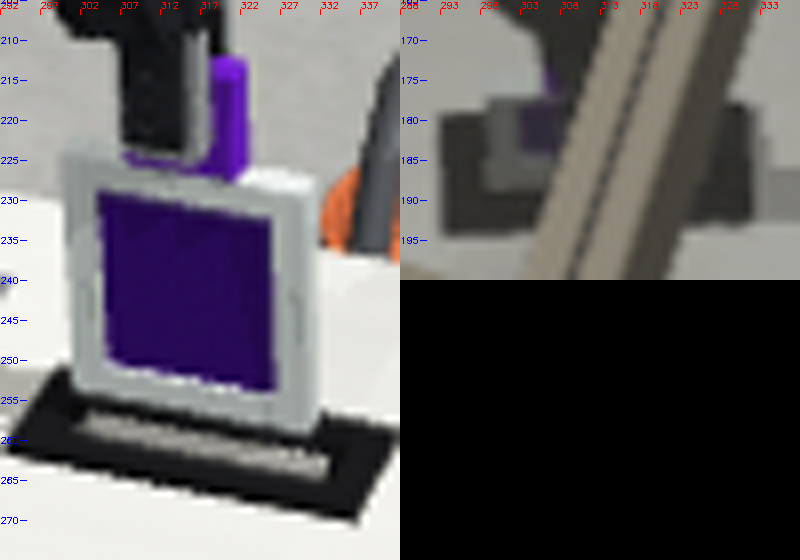

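Scene and top depth agree: the filter is within about 0.5 mm of the slot centre in own x and y, upright just above the collar (the picture shows its bottom edge over the slot strip at (302–333, 258–264)). I'll lower it gently.

apply_moves(
  steps=[
    [-1,0,-0.5,2,0,0,0],
    [-1,0,0,2,0,0,0],
    [-1,0,0,2,0,0,0],
    [-1,0,0,2,0,0,0],
    [-1,0,0,2,0,0,0],
    [-1,0,0,2,0,0,0],
    [-1,0,0,2,0,0,0],
    [-1,0,0,2,0,0,0],
  ],
)

```text
time: 9.45
tool_pos: [591.8, -81.6, 192.1]
tcp_rot: [-180.0, -0.0, 97.1]
ft_force: [-0.3, -0.2, -1.1]
finger_gap: 8.7
grip_force: 52.5
```

apply_moves(
  steps=[
    [-1,0,0,3,0,0,0],
    [-1,0,0,4,0,0,0],
    [-1,0,0,4,0,0,0],
    [-1,0,0,4,0,0,0],
    [-1,0,0,4,0,0,0],
    [-1,0,0,4,0,0,0],
    [-1,0,0,4,0,0,0],
    [-1,0,0,4,0,0,0],
  ],
)

```text
time: 10.25
tool_pos: [591.8, -81.6, 160.9]
tcp_rot: [-180.0, -0.0, 97.1]
ft_force: [-0.1, -0.3, -0.8]
finger_gap: 8.7
grip_force: 52.5
```

apply_moves(
  steps=[
    [-1,0,0,4,0,0,0],
    [-1,0,0,4,0,0,0],
    [-1,0,0,4,0,0,0],
    [-1,0,0,4,0,0,0],
    [-1,0,0,4,0,0,0],
    [-1,0,0,4,0,0,0],
    [-1,0,0,3,0,0,0],
    [-1,0,0,2,0,0,0],
  ],
)

```text
time: 11.05
tool_pos: [591.7, -81.5, 131.9]
tcp_rot: [-180.0, -0.0, 97.1]
ft_force: [-0.5, 0.4, -1.1]
finger_gap: 9.2
grip_force: 52.5
```

Free so far; about 5 mm remains.

apply_moves(
  steps=[
    [-1,0,0,1,0,0,0],
    [-1,0,0,1,0,0,0],
    [-1,0,0,1,0,0,0],
    [-1,0,0,1,0,0,0],
    [-1,0,0,1,0,0,0],
    [-1,0,0,1,0,0,0],
    [-1,0,0,0,0,0,0],
    [-1,0,0,0,0,0,0],
  ],
)

```text
time: 11.85
tool_pos: [591.9, -81.6, 126.4]
tcp_rot: [180.0, 0.0, 97.1]
ft_force: [0.4, -1.0, 0.5]
finger_gap: 9.1
grip_force: 52.7
```

apply_moves(
  steps=[
    [-1,0,0,0.5,0,0,0],
    [-1,0,0,0.5,0,0,0],
    [-1,0,0,0.5,0,0,0],
    [-1,0,0,0.5,0,0,0],
    [-1,0,0,0,0,0,0],
    [-1,0,0,0,0,0,0],
    [-1,0,0,0,0,0,0],
    [-1,0,0,0,0,0,0],
  ],
)

```text
time: 12.65
tool_pos: [592.5, -81.7, 126.4]
tcp_rot: [179.9, 0.0, 97.1]
ft_force: [-4.0, 0.5, 11.0]
finger_gap: 8.8
grip_force: 54.4
```

Run:
```python
from bench import r
import pickle
from dp import *
D=[r.snapshot("scene") for _ in range(5)];s=D[-1]
d=np.array([x["depth"] for x in D],float);s["depth"]=np.median(d,0)
pickle.dump(s,open("s6.pkl","wb"));q=r.sense();print(q["time"],q["tool_pos"].round(1),q["ft_force"].round(1))
P=lambda S,u,v:own(cloud(S,u,u+1,v,v+1)[0])
for u in(304,310,327,329):print(u,[(v,*P(s,u,v).round(0).astype(int).tolist(),int(s["color"][v,u].mean())) for v in range(248,266)])
```

```text
12.9 [592.5 -81.7 126.3] [-3.8  0.9 11.9]
304 [(248, -31, 18, 115, 242), (249, -27, 20, 116, 242), (250, -24, 21, 115, 241), (251, -17, 24, 118, 106), (252, -12, 26, 119, 24), (253, -9, 27, 119, 19), (254, -6, 28, 119, 16), (255, -4, 29, 118, 48), (256, 0, 30, 118, 162), (257, 4, 32, 119, 167), (258, 5, 32, 117, 146), (259, 11, 35, 120, 88), (260, 14, 36, 120, 31), (261, 16, 37, 119, 25), (262, 20, 38, 119, 25), (263, 20, 38, 117, 14), (264, 21, 38, 115, 182), (265, 24, 39, 115, 235)]
310 [(248, 20, 53, 157, 18), (249, 20, 53, 155, 22), (250, 21, 53, 153, 24), (251, 20, 53, 150, 26), (252, 20, 52, 147, 26), (253, 19, 52, 144, 26), (254, 21, 52, 143, 23), (255, 21, 52, 141, 26), (256, 19, 52, 137, 21), (257, 18, 51, 133, 35), (258, 13, 49, 127, 94), (259, 8, 47, 120, 108), (260, 6, 46, 116, 107), (261, 13, 49, 119, 44), (262, 16, 50, 119, 27), (263, 20, 51, 120, 24), (264, 20, 51, 118, 15), (265, 20, 51, 115, 176)]
327 [(248, -45, 65, 115, 228), (249, -41, 67, 116, 229), (250, -38, 68, 115, 230), (251, -34, 69, 116, 230), (252, -31, 70, 116, 229), (253, -28, 71, 116, 230), (254, -25, 72, 115, 232), (255, -22, 73, 115, 155), (256, -14, 76, 118, 50), (257, -10, 77, 119, 24), (258, -7, 78, 119, 27), (259, -4, 79, 118, 27), (260, 1, 81, 120, 231), (261, 3, 82, 120, 240), (262, 5, 82, 118, 220), (263, 7, 83, 117, 144), (264, 12, 85, 119, 49), (265, 15, 86, 119, 26)]
329 [(248, -46, 70, 116, 228), (249, -42, 71, 116, 228), (250, -39, 72, 115, 230), (251, -38, 72, 114, 230), (252, -33, 74, 115, 229), (253, -29, 75, 116, 230), (254, -26, 76, 116, 231), (255, -23, 77, 115, 198), (256, -14, 80, 119, 69), (257, -11, 81, 119, 24), (258, -8, 82, 119, 27), (259, -5, 83, 119, 26), (260, -1, 85, 120, 189), (261, 1, 85, 118, 239), (262, 5, 87, 119, 239), (263, 6, 87, 117, 174), (264, 10, 89, 119, 74), (265, 13, 89, 118, 31)]
```

The shoulders sit level with the collar and the floor contact reads 12 N, so the filter is home. I'll release it and lift.

apply_moves(
  steps=[
    [-1,0,0,-1,0,0,0],
    [-0.7,0,0,0,0,0,0],
    [-0.4,0,0,0,0,0,0],
    [-0.1,0,0,0,0,0,0],
    [-0.1,0,0,0,0,0,0],
    [-0.1,0,0,-4,0,0,0],
    [-0.1,0,0,-10,0,0,0],
    [-0.1,0,0,-15,0,0,0],
  ],
  squeeze=50,
)

```text
time: 13.7
tool_pos: [591.3, -81.4, 154.5]
tcp_rot: [-179.9, -0.0, 97.1]
ft_force: [-0.1, -0.1, 0.1]
finger_gap: 38.4
grip_force: 0.0
```

apply_moves(
  steps=[
    [-0.1,0,0,-15,0,0,0],
    [-0.1,0,0,-15,0,0,0],
    [-0.1,0,0,-15,0,0,0],
    [-0.1,0,0,-10,0,0,0],
    [-0.1,0,0,0,0,0,1],
    [-0.1,0,0,0,0,0,1],
    [-0.1,0,0,0,0,0,1],
    [-0.1,0,0,0,0,0,1],
  ],
)

```text
time: 14.5
tool_pos: [591.8, -81.6, 209.7]
tcp_rot: [180.0, 0.0, 76.9]
ft_force: [-0.3, -0.5, 0.4]
finger_gap: 38.6
grip_force: 0.0
```

```bash
python3 - <<'E'
from bench import r
import pickle
from dp import *
s=r.snapshot("scene");P=lambda S,u,v:own(cloud(S,u,u+1,v,v+1)[0])
q=r.sense();print(q["time"],q["finger_gap"])
for u in(304,327):print(u,[(v,*P(s,u,v).round(0).astype(int).tolist(),int(s["color"][v,u].mean())) for v in range(254,265)])
S0=pickle.load(open("s0.pkl","rb"))
# dial from depth: points above skirt level in own frame
t=S0["top"];C=cloud(t,350,380,165,200);O=np.array([own(p) for p in C]);k=(O[:,2]>121)&(O[:,2]<128);b=O[:,2]>145
print("top skirt",k.sum(),O[k].mean(0).round(1),"bar",b.sum(),O[b].mean(0).round(1))
s0=S0["scene"];C=cloud(s0,240,275,225,260);O=np.array([own(p) for p in C]);b=O[:,2]>147
c,n,_=plane(O[b]);d=np.linalg.svd((O[b]-O[b].mean(0))[:,:2])[2][0];print("scene bar",b.sum(),O[b].mean(0).round(1),"dir deg in own",np.degrees(np.arctan2(d[1],d[0])))
E
python3 plan.py 604.7 -200.6 190 41.6 12
```

```text
14.55 38.311883680867034
304 [(254, -6, 28, 119, 19), (255, -4, 29, 118, 47), (256, 1, 31, 119, 162), (257, 3, 32, 118, 169), (258, 4, 32, 117, 182), (259, 8, 34, 117, 108), (260, 15, 36, 120, 39), (261, 18, 38, 120, 27), (262, 20, 38, 119, 25), (263, 21, 39, 118, 16), (264, 21, 38, 115, 182)]
327 [(254, -26, 72, 115, 232), (255, -22, 73, 115, 157), (256, -14, 76, 118, 51), (257, -8, 78, 121, 25), (258, -5, 79, 121, 26), (259, -5, 79, 118, 26), (260, 1, 81, 120, 190), (261, 3, 82, 120, 239), (262, 6, 83, 119, 233), (263, 6, 83, 117, 150), (264, 10, 84, 117, 50)]
top skirt 197 [ -3.1 -62.8 124.1] bar 118 [ -1.4 -65.5 151.9]
scene bar 97 [  6.1 -62.9 152.5] dir deg in own 34.766543514388786
now [591.7 -81.5 209.7] [-180.      0.     76.62] t 14.55 gap 38.3 F [-0.1 -0.9 -0.5]
[-9.0, 3.0, 2.0] [0.0, 0.0, 0.58]
[-9.0, 4.0, 2.0] [0.0, 0.0, 0.58]
[-9.0, 4.0, 2.0] [0.0, 0.0, 0.58]
[-9.0, 5.0, 2.0] [0.0, 0.0, 0.58]
[-9.0, 5.0, 1.0] [0.0, 0.0, 0.59]
[-8.0, 6.0, 2.0] [0.0, 0.0, 0.58]
[-8.0, 6.0, 1.0] [0.0, 0.0, 0.59]
[-8.0, 6.0, 2.0] [0.0, 0.0, 0.58]
[-7.0, 7.0, 1.0] [0.0, 0.0, 0.59]
[-7.0, 7.0, 2.0] [0.0, 0.0, 0.58]
[-6.6, 7.7, 1.3] [0.0, 0.0, 0.59]
[-6.1, 8.1, 1.4] [0.0, 0.0, 0.58]
```

The filter stayed home, and the bar lies at 34.8° in the unit's frame, as expected. I'll go over the dial.

apply_moves(
  steps=[
    [-0.1,-9,3,2,0,0,0.58],
    [-0.1,-9,4,2,0,0,0.58],
    [-0.1,-9,4,2,0,0,0.58],
    [-0.1,-9,5,2,0,0,0.58],
    [-0.1,-9,5,1,0,0,0.59],
    [-0.1,-8,6,2,0,0,0.58],
    [-0.1,-8,6,1,0,0,0.59],
    [-0.1,-8,6,2,0,0,0.58],
  ],
)

```text
time: 15.35
tool_pos: [600.7, -161.2, 195.6]
tcp_rot: [180.0, -0.0, 53.8]
ft_force: [0.3, 1.3, 0.2]
finger_gap: 38.2
grip_force: 0.0
```

apply_moves(
  steps=[
    [-0.1,-7,7,1,0,0,0.59],
    [-0.1,-7,7,2,0,0,0.58],
    [-0.1,-6,8.5,1,0,0,0.59],
    [-0.1,-5.5,9,1,0,0,0.58],
    [-0.1,0,0,0,0,0,0],
    [-0.1,0,0,0,0,0,0],
    [-0.1,0,0,0,0,0,0],
    [-0.1,0,0,0,0,0,0],
  ],
)

```text
time: 16.15
tool_pos: [607.9, -200.3, 190.5]
tcp_rot: [-180.0, -0.0, 42.2]
ft_force: [-0.1, 0.1, 0.3]
finger_gap: 38.5
grip_force: 0.0
```

```bash
python3 plan.py 606.5 -201.3 128.5 41.8 8
```

```text
now [ 607.9 -200.3  190.5] [-1.800e+02 -1.000e-02  4.221e+01] t 16.15 gap 38.5 F [-0.1  0.1  0.3]
[0.0, 0.0, 8.0] [0.0, 0.0, 0.01]
[0.0, 0.0, 8.0] [0.0, 0.0, 0.01]
[0.0, 0.0, 8.0] [0.0, 0.0, 0.01]
[0.0, 0.0, 8.0] [0.0, 0.0, 0.01]
[0.0, 0.0, 7.0] [0.0, 0.0, 0.01]
[-1.0, 0.0, 8.0] [0.0, 0.0, 0.01]
[-0.4, -0.1, 7.5] [0.0, 0.0, 0.01]
[-0.3, -0.1, 7.5] [0.0, 0.0, 0.01]
```

apply_moves(
  steps=[
    [-0.1,-1,0,9,0,0,0],
    [-0.1,-0.5,0,9,0,0,0],
    [-0.1,0,0,9,0,0,0],
    [-0.1,0,0,9,0,0,0],
    [-0.1,0,0,8,0,0,0],
    [-0.1,0,0,8,0,0,0],
    [-0.1,0,0,6,0,0,0],
    [-0.1,0,0,3,0,0,0],
  ],
)

```text
time: 16.95
tool_pos: [606.5, -201.7, 128.3]
tcp_rot: [-179.9, 0.0, 42.1]
ft_force: [0.4, 0.1, 0.7]
finger_gap: 38.4
grip_force: 0.0
```

apply_moves(
  steps=[
    [-0.3,0,0,0,0,0,0],
    [-0.5,0,0,0,0,0,0],
    [-0.6,0,0,0,0,0,0],
    [-0.7,0,0,0,0,0,0],
    [-1,0,0,0,0,0,0],
    [-1,0,0,0,0,0,0],
    [-1,0,0,0,0,0,0],
    [-1,0,0,0,0,0,0],
  ],
  squeeze=50,
)

```text
time: 17.75
tool_pos: [607.4, -202.2, 130.1]
tcp_rot: [179.9, -0.0, 42.1]
ft_force: [2.1, -3.7, 4.5]
finger_gap: 12.8
grip_force: 49.3
```

The bar is gripped. Turning clockwise now.

apply_moves(
  steps=[
    [-1,0,1,0,0,0,0],
    [-1,0,0,0,0,0,0.6],
    [-1,0,0,0,0,0,0.8],
    [-1,0,0,0,0,0,0.8],
    [-1,0,0,0,0,0,0.8],
    [-1,0,0,0,0,0,0.8],
    [-1,0,0,0,0,0,0.8],
    [-1,0,0,0,0,0,0.8],
  ],
  squeeze=70,
)

```text
time: 18.55
tool_pos: [607.4, -202.2, 130.1]
tcp_rot: [-180.0, -0.0, 15.0]
ft_force: [-1.0, 1.3, 9.3]
finger_gap: 12.3
grip_force: 72.2
```

```bash
python3 -c "
from bench import r
s=r.sense();print(s['tool_pos'].round(1),s['tcp_rot'].round(2),s['ft_force'].round(1),s['wrist_torque'].round(2),s['joint_pos'].round(1),s['finger_gap'],s['time'])"
```

```text
[ 607.4 -202.2  130.1] [-179.98   -0.     15.  ] [-1.   1.3  9.3] [0.13 0.35 0.13] [-23.   17.3  84.7   0.   78.   52. ] 12.26215507628084 18.55
```

apply_moves(
  steps=[
    [-1,0,0,0,0,0,0.8],
    [-1,0,0,0,0,0,0.9],
    [-1,0,0,0,0,0,0.9],
    [-1,0,0,0,0,0,0.9],
    [-1,0,0,0,0,0,0.9],
    [-1,0,0,0,0,0,0.9],
    [-1,0,0,0,0,0,0.9],
    [-1,0,0,0,0,0,0.9],
  ],
)

```text
time: 19.35
tool_pos: [607.5, -202.2, 130.1]
tcp_rot: [-180.0, 0.0, -20.5]
ft_force: [-2.4, 1.1, 7.9]
finger_gap: 13.0
grip_force: 72.1
```

apply_moves(
  steps=[
    [-1,0,0,0,0,0,0.5],
    [-1,0,0,0,0,0,0.4],
    [-1,0,0,0,0,0,0.3],
    [-1,0,0,0,0,0,0.1],
    [-1,0,0,0,0,0,0],
    [-1,0,0,0,0,0,0],
    [-1,0,0,0,0,0,0],
    [-1,0,0,0,0,0,0],
  ],
)

```text
time: 20.15
tool_pos: [607.5, -202.2, 130.1]
tcp_rot: [-180.0, 0.0, -26.8]
ft_force: [-1.8, 0.4, 8.6]
finger_gap: 12.7
grip_force: 72.2
```

Run:
```python
from bench import r
import pickle
from dp import *
s=r.snapshot("scene");q=r.sense();print(q['tool_pos'].round(1),q['tcp_rot'].round(2),q['ft_force'].round(1),q['wrist_torque'].round(2),q['finger_gap'],q["grip_force"],q['time'])
P=lambda S,u,v:own(cloud(S,u,u+1,v,v+1)[0])
for u in(304,327):print(u,[(v,*P(s,u,v).round(0).astype(int).tolist(),int(s["color"][v,u].mean())) for v in range(255,264)])
S0=pickle.load(open("s0.pkl","rb"))["scene"]
d=cv2.absdiff(s["color"],S0["color"]).max(2)
for n,(x,y,w,h) in dict(pot=(172,165,40,70),bowl=(340,222,30,26),green=(476,260,25,25),orange=(474,284,24,20)).items():print(n,(d[y:y+h,x:x+w]>40).mean().round(3))
cv2.imwrite("pics/I.png",crop(s["color"],215,190,75,85,7))
```

```text
[ 607.5 -202.2  130.2] [-179.99    0.    -26.83] [-1.2  0.1  7.9] [0.08 0.25 0.19] 12.40742580091016 72.18870520591736 20.2
304 [(255, -3, 29, 119, 49), (256, 1, 31, 119, 163), (257, 5, 33, 120, 233), (258, 7, 33, 119, 194), (259, 13, 36, 122, 108), (260, 16, 37, 121, 40), (261, 16, 37, 119, 28), (262, 21, 38, 120, 25), (263, 19, 38, 116, 14)]
327 [(255, -22, 73, 115, 156), (256, -12, 77, 120, 50), (257, -11, 77, 118, 25), (258, -7, 78, 119, 27), (259, -7, 78, 117, 25), (260, -1, 80, 119, 232), (261, 2, 82, 119, 241), (262, 7, 83, 120, 220), (263, 4, 82, 115, 145)]
pot 0.226
bowl 0.0
green 0.0
orange 0.0
```

apply_moves(
  steps=[
    [-1,0,0,0,0,0,0.2],
    [-1,0,0,0,0,0,0.1],
    [-1,0,0,0,0,0,0],
    [-1,0,0,0,0,0,0],
    [-1,0,0,0,0,0,0],
    [-1,0,0,0,0,0,0],
    [-1,0,0,0,0,0,0],
    [-1,0,0,0,0,0,0],
  ],
)

```text
time: 21.0
tool_pos: [607.5, -202.2, 130.2]
tcp_rot: [180.0, -0.0, -28.3]
ft_force: [-1.8, -0.3, 8.9]
finger_gap: 12.7
grip_force: 72.8
```

Run:
```python
from bench import r
import pickle
from dp import *
s=r.snapshot("scene");q=r.sense();print(q['tool_pos'].round(1),q['tcp_rot'].round(2),q['qd'].round(2),q['wrist_torque'].round(2),q['finger_gap'],q["grip_force"],q['time'])
S0=pickle.load(open("s0.pkl","rb"))["scene"]
a=S0["depth"][192:232,178:210];b=s["depth"][192:232,178:210];print("pot depth diff",np.median(abs(a-b)),(abs(a-b)>15).mean())
g=lambda S:cv2.cvtColor(S["color"],6)
R=cv2.matchTemplate(g(s)[180:245,165:225],g(S0)[192:234,178:212],cv2.TM_CCOEFF_NORMED);print(cv2.minMaxLoc(R),"expect loc (13,12)")
```

```text
[ 607.5 -202.2  130.1] [179.99   0.   -28.27] [-0.04  0.01  0.04  0.06 -0.03  0.02] [0.07 0.24 0.94] 12.714631704701693 72.8386116027832 21.05
pot depth diff 2.3276978 0.00859375
(-0.21974468231201172, 0.9284888505935669, (26, 19), (13, 12)) expect loc (13,12)
```

The wrist torque jumped from 0.19 to 0.94 N m, so the dial is against the end stop. The pot is unmoved; only its shadow changed. Handing in.

```bash
python3 -c "
from bench import r
print(r.hand_in())"
```

```text
the job is handed in; nothing more can be done
None
```

The job is handed in at about 21 s: the violet filter is fully home in the slot and let go, and the gripper holds the dial against its third-position stop. The other filters, bowl and brush pot showed no movement in the last scene-camera checks; the hand-in returned no verdict.

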